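Set the collar that loads a spray mandrel

ROBOT

A 7-joint arm with a two-finger parallel gripper is mounted at the origin on the work surface. World frame = base frame: x ahead of the robot, y to its left, z up, the work surface at z = 0. Lengths are in m, angles in rad, forces in N, time in s.
With the tool pointing down it reaches from about 0.35 to 0.9 m from the base axis. Payload 19.9 kg.
Tool frame: the origin (TCP) lies between the finger pads; the fingertips stand 19 mm ahead of it and the grasp point (between the pads) is the TCP; z points along the fingers, y is the line along which they close (so a half turn about z gives the same grasp; the last joint's range is limited). The gripper opens to 94 mm and grips with 3 to 60 N. Pads are 16 mm wide; open, the fingers measure 119 mm over their backs; the gripper's body (75 mm by 177 mm) begins 78 mm behind the grasp point.
Start: joints at [1.135, 0.417, -0.01, 1.614, 0.005, 1.111, -0.053], TCP at [0.24, -0.577, 0.224] pointing down, gripper open.
Joint ranges: [-2.81, 2.81], [-0.39, 2.02], [-1.27, 1.25], [0.06, 2.57], [-1.19, 4.33], [0.19, 2], [-2.82, 2.82]. Speed limits (rad/s): [1.89, 1.89, 2.39, 2.39, 3.01, 3.01, 3.01].

INTERFACE

Orientations are given as a 3x3 rotation matrix whose columns are the frame's x, y, z axes.
In Python, from rig import robot gives the robot as it stands. Calls block until the motion is done:
- robot.move_ptp(position, orientation): joint-space move of the TCP to a pose.
- robot.move_linear(position, velocity=0.15, frame=None, threshold=None): straight line of the TCP; frame=None keeps the orientation; velocity is the mean speed in m/s. With threshold (N) it stops when the force on the tool has changed by that much, and returns True; else False.
- robot.goto_joints(angles): joint-space move.
- robot.gripper_to(opening): finger opening in m; the grip force is fixed at half the most; returns when the fingers have stopped.
- robot.pause(seconds).
- robot.ik(position, orientation): joint angles nearest the present ones, or None.
- robot.get_state(): the state.
- robot.grab_frame(name): name is "scene" or "side" or "wrist"; returns the picture (480x640x3 uint8, red, green, blue); there is no depth.
- robot.camera_info(name): a dict with "fx", "fy", "cx", "cy" (pixels), "rvec" (rotation vector, rad) and "tvec" (3), from world to camera coordinates, as OpenCV has them. Camera axes: x right, y down, z forward; pixel columns grow to the right and rows downward; lengths in m; the calibration is good to about 2 mm. A picture is of the moment at which its call begins: read the wrist's pose just before it. camera_info takes no time and is no camera call; for the wrist camera it gives the pose at the moment of the call.
A pose or a line that the arm cannot do raises robot.PlanningError and nothing moves.
- robot.sign_off(): hands the job in; it is judged then, once.
The state is a dict: "time": time; "qpos": joint angles; "joint_vel": joint speeds; "effort": joint torques, N m; "ee_pos": TCP position; "tool_rot": TCP orientation; "force": force on the tool from outside, world axes, zero at the start; "moment": the same for the moment, N m; "opening": finger opening in m; "grasp_force": force on a finger pad.
Only numpy, scipy, OpenCV 4.12 (cv2) and the standard library are available. Lean on these libraries where they do the work, as an engineer would, in place of code of your own. Each camera call takes 0.05 s, during which the arm holds its last target. There are 200 camera calls.

TASK

Back off the thumb screw on the mandrel's collar by turning it anticlockwise, slide the collar along the bar against the spring ring of the bronze casting until it presses on it with about 8 N (gently: never 20 N), then do the thumb screw up fully tight again so that the collar keeps that pressure, and let go. Leave the other things on the bench where they are.

Things in the scene. Friction and masses are not known exactly. Their poses are not given: they have to be found in the camera images.
- stand: Spray mandrel: dark steel base plate 120 x 380 x 12 mm, fixed, origin at the centre of its underside. A steel bar, 18 mm in diameter, runs along the stand's y, its axis 90 mm straight above the base's underside. Cup and casting are at the +y end, a thin post (30 mm wide, its top 110 mm above the bench) at y = -165 mm.
- head: Fixed end of the mandrel, origin and axes as the stand's: dark steel post and cup (60 mm diameter). A bell-shaped bronze casting (72 mm diameter, 62 mm long) plugs into the cup; on its small end, facing the collar, a steel spring ring (40 mm diameter, 6 mm thick). The ring gives 2.5 N per mm, up to 10 mm. The casting stands out by an unmeasured 0 to 16 mm, differing each start: feel for it.
- ring_far (a point): Point on the bar's axis (fixed to the head), where the ring's free face would be if the casting were plugged in fully. The true face lies 0 to 16 mm from here towards the collar (stand's -y).
- collar: Aluminium collar on the bar, 44 mm in diameter, 24 mm long along the bar, a 22 mm square boss on top ending 27 mm above the bar's axis. Origin at its centre, on the bar's axis; axes as the stand's; faces 12 mm either side along y. Slides with about 1.5 N of friction (plus drag of 8 N per m/s) when the screw is loose; held by 20 to 30 N when it is tight.
- screw_wing (a point): Centre of the thumb screw's flat dark steel wing above the collar: 34 mm long, 10 mm thick, 22 mm high, on a vertical stem; its lower edge is 11 mm above the boss when tight. Seen from above, its long side makes the angle (screw - 1.2) rad, anticlockwise, with the stand's x: it lies across the bar at screw = 1.2.
- screw (a joint): Angle of the thumb screw in rad: 0 is fully tight (a stop), growing anticlockwise seen from above as it is loosened, up to a stop at 1.7. It lets go of the bar at about 0.6 and is well loose at 1.2. Past 0.6 the wing rises 2 mm per rad. Turning it takes 0.05 to 0.3 N m.
- spare_ring: Bystander: plain aluminium ring, 44 mm in diameter, 14 mm high, lying in front of the stand (robot side). Leave it.
- brush: Bystander: brush 200 mm long, lying in front of the stand (robot side), along it. Leave it.
- wax_tin: Bystander: round brass tin, 88 mm in diameter, 42 mm high, beyond the stand. Leave it.
- jar: Bystander: glass jar, 56 mm in diameter, 75 mm high, beyond the stand. Leave it.
- wrench: Bystander: open-ended wrench 180 mm long, lying to the left of the stand. Leave it.

How it is judged:
On the way, in this order (a step that is already met when the one before it is completed fails the run):
1. the thumb screw is loosened, the collar still clear of the spring ring (value of joint screw above 0.8 rad and contact force between collar and head below 0.5 N), for 0.1 s.
2. with the screw loose, the collar presses the spring ring with 4 to 13 N (value of joint screw above 0.65 rad and contact force between collar and head between 4 and 13 N), for 0.2 s.
At the end, for the whole second after the job is handed in: The thumb screw is tight again (within 0.3 rad of its stop), and the collar, at rest, presses on the spring ring with 4 to 13 N by itself (value of joint screw below 0.3 rad and contact force between collar and head between 4 and 13 N and linear speed of collar below 0.005 m/s); the robot touches nothing.
It fails at once if the collar presses on the spring ring with 20 N or more (contact force between collar and head above 20 N).
It fails at once if a bystander is moved by more than 30 mm (distance of any of spare_ring, brush, wax_tin, jar, wrench from where it was at the start of the episode above 0.03 m).
It also fails if it takes over 56 s, if anything falls off the work surface, if the arm or the gripper's body presses on something with over 40 N, if the wrist force passes 120 N, or if a joint passes its speed limit or range.

## Working session

There is one attempt and no reset: what is moved stays moved. The work goes in short steps, each a Python script; the robot and the scene stay as the last script left them, time stands still between calls to the robot, and variables do not carry over. Pictures are saved under pics/ and viewed, at most 10 in all, crops included, and the job is handed in when it is done.

```bash
mkdir -p pics; ls; python3 - <<'E'
from rig import robot
import cv2
for n in ["scene","side"]:
    im=robot.grab_frame(n); cv2.imwrite(f"pics/{n}0.png",im[:,:,::-1]); print(n,robot.camera_info(n))
s=robot.get_state(); print(s)
E
```

```text
pics
scene {'fx': 527.6322837582404, 'fy': 527.6322837582404, 'cx': 317.7074898886084, 'cy': 239.74745450106005, 'rvec': array([ 1.74096733,  1.53681448, -0.76537283]), 'tvec': array([-0.20793051, -0.25513433,  1.49507618])}
side {'fx': 450.7330484676741, 'fy': 450.7330484676741, 'cx': 321.7192767532203, 'cy': 246.07682457606177, 'rvec': array([ 2.44090103, -0.61759995,  0.21814629]), 'tvec': array([-0.42361061,  0.35832945,  0.69134205])}
{'time': 0.1, 'qpos': array([ 1.1355426 ,  0.41791952, -0.01030484,  1.6140977 ,  0.00468791,
        1.11068462, -0.05298694]), 'joint_vel': array([ 9.25692410e-04, -2.08969381e-03, -5.85827463e-05, -1.86501071e-03,
        3.41095901e-04, -4.27639407e-04, -2.73942682e-04]), 'effort': array([ 3.88494271e-03, -8.52584124e+01,  6.41433187e-01, -4.26696503e+01,
       -4.87892178e-02,  1.62733987e-02, -3.73692058e-05]), 'ee_pos': array([ 0.23966326, -0.57688862,  0.22389139]), 'tool_rot': array([[ 9.23468774e-01,  3.83673287e-01, -4.83130341e-04],
       [ 3.83673584e-01, -9.23468265e-01,  9.71787029e-04],
       [-7.33068149e-05, -1.08277932e-03, -9.99999411e-01]]), 'force': array([-0.48058195,  0.2266785 ,  0.06922642]), 'moment': array([ 0.00639935, -0.03407684, -0.00171632]), 'grasp_force': 0.0, 'opening': 0.09409396547690793}
```

View pics/scene0.png

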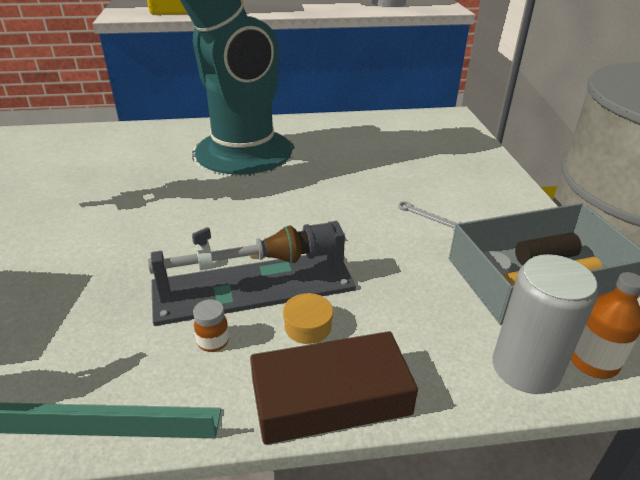

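View pics/side0.png

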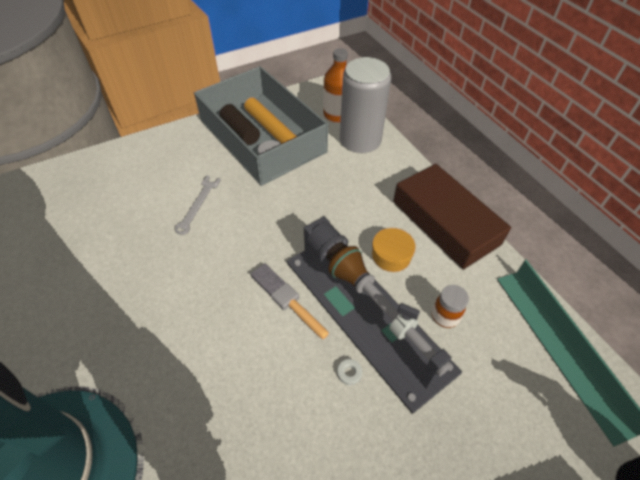

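The scene view shows the stand with its plate's corners near (153,308) and (354,288). The wing is at about (202,236), the collar at (206,258), and the casting is to the right. The side view shows plate corners (412,410), (460,371) and (288,258), with the wing at about (407,312).

```bash
cat > h.py <<'E'
import numpy as np, cv2
from rig import robot
def cam(n):
    c=robot.camera_info(n); R=cv2.Rodrigues(np.array(c["rvec"]))[0]
    K=np.array([[c["fx"],0,c["cx"]],[0,c["fy"],c["cy"]],[0,0,1]]); return K,R,np.array(c["tvec"])
def ray(C,p):
    K,R,t=C; return -R.T@t, R.T@np.linalg.solve(K,[p[0],p[1],1.])
def onz(C,p,z):
    o,d=ray(C,p); return o+d*(z-o[2])/d[2]
def proj(C,X):
    K,R,t=C; q=K@(R@np.asarray(X)+t); return q[:2]/q[2]
def tri(C1,p1,C2,p2):
    P=[C[0]@np.c_[C[1],C[2]] for C in (C1,C2)]
    X=cv2.triangulatePoints(P[0],P[1],np.array(p1,float),np.array(p2,float))[:,0]; return X[:3]/X[3]
def save(n,name,crop=None,k=1):
    im=robot.grab_frame(n)
    if crop: x0,y0,x1,y1=crop; im=im[y0:y1,x0:x1]
    cv2.imwrite(f"pics/{name}.png",cv2.resize(im[:,:,::-1],None,fx=k,fy=k,interpolation=cv2.INTER_CUBIC)); 
E
python3 - <<'E'
from h import *
np.set_printoptions(precision=4,suppress=True)
S,D=cam("scene"),cam("side")
for p in [(153,308),(354,288)]: print("scene",onz(S,p,.012))
for p in [(412,408),(460,371),(288,260)]: print("side",onz(D,p,.012))
print("wing",tri(S,(202,236),D,(407,312)))
print("collar",tri(S,(205,258),D,(400,327)))
a=cv2.imread("pics/scene0.png")[215:325,140:365]; b=cv2.imread("pics/side0.png")[210:420,270:470]
a=cv2.resize(a,None,fx=2.7,fy=2.7,interpolation=2);b=cv2.resize(b,None,fx=1.4,fy=1.4,interpolation=2)
o=np.zeros((a.shape[0]+b.shape[0],a.shape[1],3),np.uint8);o[:a.shape[0]]=a;o[a.shape[0]:,:b.shape[1]]=b
cv2.imwrite("pics/c0.png",o);print(o.shape)
E
```

```text
scene [ 0.6387 -0.1755  0.012 ]
scene [0.6283 0.198  0.012 ]
side [ 0.5546 -0.1813  0.012 ]
side [ 0.6658 -0.1691  0.012 ]
side [0.5045 0.1853 0.012 ]
wing [ 0.5955 -0.0747  0.1344]
collar [ 0.5923 -0.0748  0.0828]
(591, 608, 3)
```

View pics/c0.png

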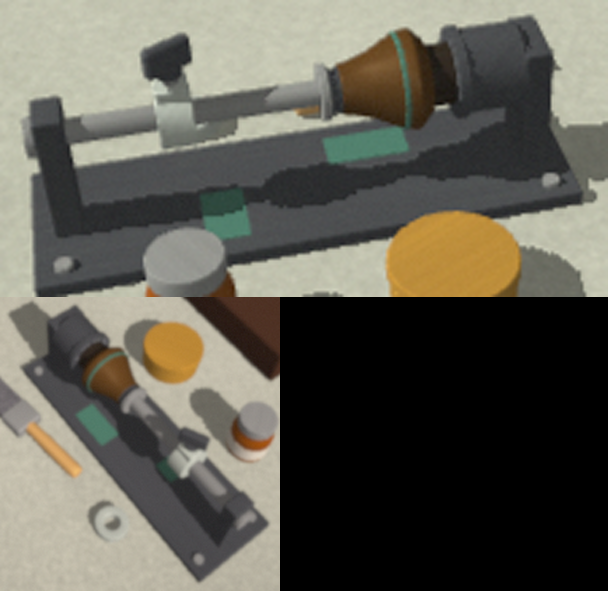

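The enlarged crop shows the wing at crop (166,57), which is about (201.5,236) in the scene frame, lying mostly along the bar, so the screw is tight. The far plate corner's top is actually near (154,317) in scene pixels. The stand's yaw is about 0.13 rad. Next I'll check IK options and take a closer look from above with the wrist camera.

```bash
cat >> h.py <<'E'
def Rt(a): # tool down, tool y at world angle a
    c,s=np.cos(a),np.sin(a); return np.array([[-s,c,0],[c,s,0],[0,0,-1.]])
np.set_printoptions(precision=4,suppress=True)
E
python3 - <<'E'
from h import *
S=cam("scene")
print(onz(S,(154,317),.012),onz(S,(355,289),.012))
yaw=.13; w=np.array([.595,-.075,.144])
for a0 in (yaw-1.2+np.pi/2, yaw-1.2-np.pi/2):
    for d in (0,.7,1.4): 
        q=robot.ik(w,Rt(a0+d)); print(a0+d,q)
a0=yaw-1.2-np.pi/2
robot.move_ptp([.595,-.075,.36],Rt(a0)); 
C=cam("wrist"); print(-C[1].T@C[2],C[1]); save("wrist","w1"); s=robot.get_state();print(s["time"],s["ee_pos"],s["qpos"],proj(C,w))
E
```

```text
[ 0.6624 -0.171   0.012 ] [0.6313 0.1993 0.012 ]
0.5007963267948967 [ 0.5814  0.5488 -0.6792  1.7341  0.3997  1.0013  0.2551]
1.2007963267948967 [ 0.5696  0.5441 -0.6622  1.7344  0.3885  0.9978  0.9637]
1.9007963267948966 [ 0.6228  0.5673 -0.74    1.7327  0.4406  1.015   1.6236]
-2.6407963267948964 [ 0.1337  0.4598 -0.0773  1.75    0.0426  0.9335 -2.6018]
-1.9407963267948964 [ 0.2297  0.4666 -0.2021  1.7464  0.1121  0.9398 -1.9584]
-1.2407963267948965 [ 0.3649  0.486  -0.3804  1.7415  0.214   0.955  -1.3406]
[ 0.635  -0.1493  0.5204] [[-0.8772 -0.4802 -0.0005]
 [-0.4609  0.8416  0.2817]
 [-0.1349  0.2474 -0.9595]]
2.4333 [ 0.5949 -0.0758  0.3598] [ 0.2534  0.2903 -0.2287  1.4903  0.0664  1.3688 -2.621 ] [321.8664 218.1202]
```

View pics/w1.png

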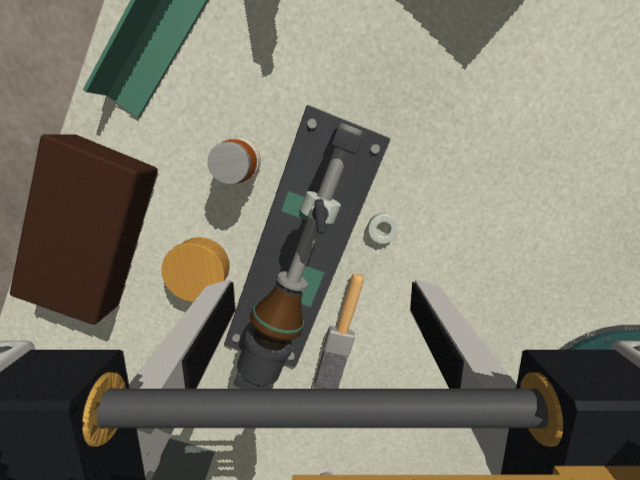

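The wrist view shows the collar's boss at about (320,208) and the dark wing at (321,216), within 2 px of the predicted (322,218). The plate's end corners are at (308,106) and (389,138). I'll refine the wing's pose with a crop and the yaw from the plate's edges.

```bash
python3 - <<'E'
from h import *
C=cam("wrist")
im=cv2.imread("pics/w1.png"); 
A,B=onz(C,(308,106),.012),onz(C,(389,138),.012); print(A,B,np.linalg.norm(A-B), np.arctan2(*(A-B)[[1,0]]))
# long edges: dark-vs-bench transition along rows
v=im.max(2).astype(int)
L=[];Rr=[]
for r in range(150,260,4):
    row=v[r]<110
    x0=int(308-(r-106)*.33); 
    for x in range(x0-25,x0+25):
        if row[x:x+4].all(): L.append((x,r)); break
for k,(E) in {"L":L}.items():
    P=np.array([onz(C,p,.012)[:2] for p in E]); f=cv2.fitLine(P.astype(np.float32),cv2.DIST_HUBER,0,1e-3,1e-3).ravel(); print(k,f,np.arctan2(-f[0]*np.sign(f[1]),abs(f[1])))
cv2.imwrite("pics/w1c.png",cv2.resize(im[170:270,260:390],None,fx=6,fy=6,interpolation=2))
w=im[190:250,295:350].max(2); m=(w<45).astype(np.uint8)
n,l,st,ce=cv2.connectedComponentsWithStats(m); print(st,ce+[295,190])
E
```

```text
[ 0.6685 -0.1713  0.012 ] [ 0.5549 -0.1877  0.012 ] 0.11477090915796292 0.14389750706167997
L [ 0.1377 -0.9905  0.6515 -0.0321] 0.13816924
[[   0    0   55   60 3081]
 [  15    0    9    2   11]
 [  17   18    5   15   36]
 [   0   29   12   31  158]
 [  21   34    2    1    2]
 [  22   37    4    6    8]
 [  28   42    1    1    1]
 [  18   57    1    3    3]] [[323.307  218.9273]
 [314.4545 190.1818]
 [314.3056 214.2778]
 [299.2405 232.6835]
 [316.5    224.    ]
 [317.75   230.125 ]
 [323.     232.    ]
 [313.     248.    ]]
```

View pics/w1c.png

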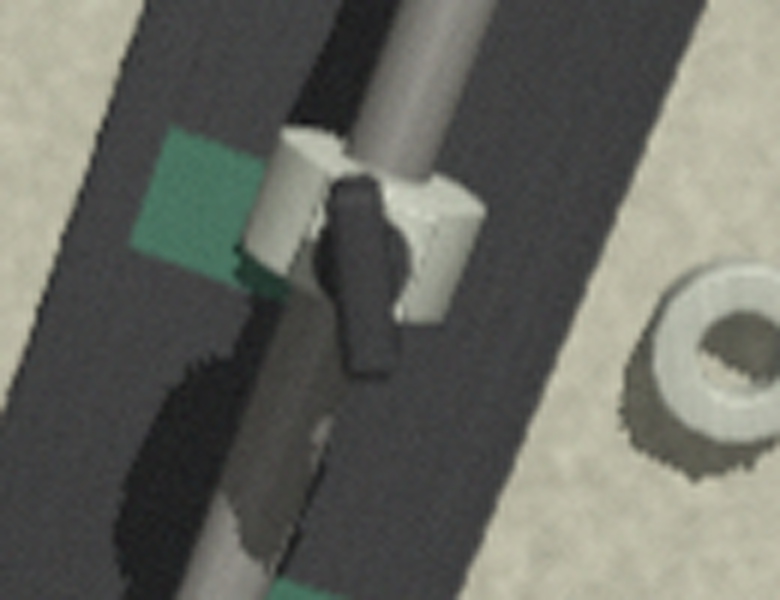

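The crop shows the wing's top face running from crop (357,193) to (371,372), which is full-image (319.5,202) to (321.8,232), over the round hub.

```bash
python3 - <<'E'
from h import *
C=cam("wrist"); 
a,b=onz(C,(319.5,202.2),.15),onz(C,(321.8,232),.15); print(a,b,(a+b)/2,np.linalg.norm(a-b),np.arctan2(*(a-b)[[1,0]]))
phi=.138-1.2; u=np.array([np.cos(phi),np.sin(phi),0])
for z in (.15,.128):
  for s in (1,-1): print(z,s,(proj(C,np.array([.596,-.075,z])+s*.017*u)-[260,170])*6)
E
```

```text
[ 0.6057 -0.0896  0.15  ] [ 0.5886 -0.0631  0.15  ] [ 0.5972 -0.0764  0.15  ] 0.031502273227661505 -0.9958683118101554
0.15 1 [365.1912 195.8785]
0.15 -1 [366.966 388.88 ]
0.128 1 [365.7092 173.9881]
0.128 -1 [367.3792 357.4461]
```

```bash
cat >> h.py <<'E'
W=np.array([.597,-.0762,.144]); YAW=.138; A0=YAW-1.2-np.pi/2
U=np.array([-np.sin(YAW),np.cos(YAW),0]) # bar +y
V=np.array([np.cos(YAW),np.sin(YAW),0])
def rep(tag=""):
    s=robot.get_state(); f=s["force"]; print(tag,"t%.1f"%s["time"],"p",s["ee_pos"],"Fu %.2f Fv %.2f Fz %.2f Mz %.3f"%(f@U,f@V,f[2],s["moment"][2]),"op %.4f g %.1f"%(s["opening"],s["grasp_force"])); return s
E
python3 - <<'E'
from h import *
robot.gripper_to(.05)
robot.move_linear(W+[0,0,.05],.25,frame=Rt(A0)); rep("above")
print(robot.move_linear(W,.1,threshold=4)); rep("down")
robot.gripper_to(.0); rep("closed")
E
```

```text
above t4.1 p [ 0.5977 -0.0762  0.1953] Fu 0.81 Fv -0.21 Fz 0.64 Mz -0.002 op 0.0498 g 0.0
False
down t4.7 p [ 0.5974 -0.0762  0.1446] Fu 0.02 Fv -0.08 Fz -0.17 Mz -0.031 op 0.0501 g 0.0
closed t5.4 p [ 0.5975 -0.0759  0.1442] Fu 2.25 Fv 4.94 Fz -2.16 Mz 0.203 op 0.0098 g 29.3
```

```bash
python3 - <<'E'
from h import *
for d in (.3,.6,.9,1.2,1.3):
    robot.move_linear(W+[0,0,max(0,d-.6)*.002],.1,frame=Rt(A0+d)); s=rep(d)
R=s["tool_rot"]; print(np.arctan2(R[1,1],R[0,1])-A0)
save("wrist","w2",(160,120,480,360),2)
E
```

```text
0.3 t5.9 p [ 0.598  -0.0757  0.1444] Fu 1.52 Fv 7.10 Fz -0.79 Mz 0.028 op 0.0098 g 29.8
0.6 t6.3 p [ 0.5983 -0.0759  0.1446] Fu 1.17 Fv 9.21 Fz -0.14 Mz 0.014 op 0.0100 g 29.8
0.9 t6.8 p [ 0.5985 -0.0758  0.1453] Fu 0.93 Fv 8.91 Fz -1.50 Mz 0.035 op 0.0095 g 29.8
1.2 t7.2 p [ 0.5984 -0.0758  0.1458] Fu 1.25 Fv 10.06 Fz -1.61 Mz 0.051 op 0.0095 g 29.9
1.3 t7.5 p [ 0.5985 -0.0758  0.1461] Fu 0.24 Fv 9.28 Fz -0.83 Mz 0.056 op 0.0099 g 29.9
1.3010061067405412
```

View pics/w2.png

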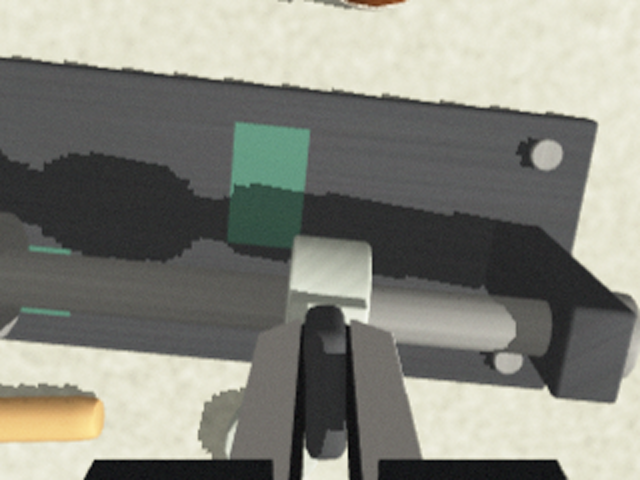

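The wing is held squarely across the bar at (325,385) in the crop, and the screw is loose. I'll trim the lateral load, then slide until contact with small thresholds.

```bash
cat > sl.py <<'E'
from h import *
def meanf(n=8,dt=.02):
    F=[]
    for _ in range(n): F.append(robot.get_state()["force"]); robot.pause(dt)
    return np.mean(F,0)
Z=np.array([0,0,.0016])
E
python3 - <<'E'
from sl import *
C=cam("wrist")
c=W+Z+V*.0015; robot.move_linear(c,.03); f=meanf(); rep(); print(f@U,f@V)
for i in range(6):
    t=c+U*.02; hit=robot.move_linear(t,.02,threshold=4)
    s=rep(hit); f=meanf(4)
    print("  after",f@U,f@V)
    if hit: break
    c=t+V*np.clip(f@V/6*.8,-1.5,1.5)*1e-3
    robot.move_linear(c,.03)
E
```

```text
t7.9 p [ 0.5989 -0.0759  0.1459] Fu 1.71 Fv 5.13 Fz 4.36 Mz 0.040 op 0.0094 g 29.9
1.3141345529368977 4.347220471119833
False t9.1 p [ 0.5962 -0.0566  0.1459] Fu 0.10 Fv 5.32 Fz 4.89 Mz 0.022 op 0.0099 g 29.9
  after -0.2112629877299086 5.38438049218745
False t10.5 p [ 0.5937 -0.0368  0.1459] Fu -0.54 Fv 1.98 Fz 7.17 Mz -0.031 op 0.0098 g 29.9
  after -0.22998866477057006 1.9656681826700177
False t12.0 p [ 0.5911 -0.017   0.1458] Fu -1.67 Fv 1.21 Fz 8.46 Mz -0.007 op 0.0099 g 29.9
  after -0.41198239578102874 0.5922097954401376
False t13.5 p [0.5884 0.0028 0.1458] Fu 0.26 Fv -0.19 Fz 9.50 Mz 0.060 op 0.0096 g 29.9
  after -0.2093305616565834 -0.2495655691158257
True t14.4 p [0.5869 0.0136 0.1459] Fu -3.37 Fv -0.54 Fz 5.60 Mz 0.010 op 0.0094 g 29.9
  after -2.990668678463817 -0.6413021659355722
```

```bash
python3 - <<'E'
from sl import *
s=robot.get_state(); c=s["ee_pos"].copy(); c[2]=W[2]+Z[2]
print(s["ee_pos"]@U)
for i in range(14):
    c=c+U*.0005; robot.move_linear(c,.005); f=meanf(6); s=robot.get_state()
    print("%.5f %.5f"%(c@U,s["ee_pos"]@U), "Fu %.2f Fv %.2f Fz %.2f t%.1f"%(f@U,f@V,f[2],s["time"]))
    if f@U<-8.3: break
np.save("c.npy",c)
E
```

```text
-0.06754447231899018
-0.06704 -0.06790 Fu -2.41 Fv 1.06 Fz 8.21 t14.9
-0.06654 -0.06772 Fu -3.75 Fv 1.09 Fz 8.27 t15.2
-0.06604 -0.06745 Fu -4.57 Fv 1.25 Fz 8.24 t15.6
-0.06554 -0.06712 Fu -5.05 Fv 0.90 Fz 8.20 t15.9
-0.06504 -0.06679 Fu -6.24 Fv 0.98 Fz 8.09 t16.3
-0.06454 -0.06643 Fu -6.78 Fv 1.11 Fz 8.32 t16.6
-0.06404 -0.06611 Fu -7.55 Fv 1.27 Fz 8.31 t17.0
-0.06354 -0.06574 Fu -8.35 Fv 0.91 Fz 8.20 t17.3
```

```bash
python3 - <<'E'
from sl import *
c=np.load("c.npy")+U*.0003; z0=c[2]
def go(c,d):
    c=c.copy(); c[2]=W[2]+max(0,d-.6)*.002; robot.move_linear(c,.02,frame=Rt(A0+d)); f=meanf(6); s=robot.get_state()
    R=s["tool_rot"]; ang=(np.arctan2(R[1,1],R[0,1])-A0+np.pi)%(2*np.pi)-np.pi
    print("%.2f ang %.3f u %.5f"%(d,ang,s["ee_pos"]@U),"Fu %.2f Fv %.2f Fz %.2f Mz %.3f t%.1f"%(f@U,f@V,f[2],s["moment"][2],s["time"])); return f
f=go(c,1.3)
for d in (1.15,1.0,.88,.76,.66,.58,.5,.3,.1,-.03,-.1):
    e=-8.8-f@U
    if d>.5: c=c-U*np.clip(e/1.8*.8,-1,1)*1e-3*(abs(e)>.5)
    c=c+V*np.clip(f@V/6*.6,-.5,.5)*1e-3
    f=go(c,d)
np.save("c.npy",c)
E
```

```text
1.30 ang 1.298 u -0.06561 Fu -8.79 Fv 0.89 Fz 10.44 Mz 0.072 t17.7
1.15 ang 1.148 u -0.06574 Fu -9.71 Fv 0.23 Fz 10.41 Mz -0.084 t18.1
1.00 ang 0.998 u -0.06607 Fu -9.27 Fv -0.59 Fz 10.71 Mz -0.039 t18.5
0.88 ang 0.878 u -0.06617 Fu -9.57 Fv -0.24 Fz 10.29 Mz -0.059 t18.9
0.76 ang 0.758 u -0.06644 Fu -9.23 Fv -0.40 Fz 10.89 Mz -0.055 t19.2
0.66 ang 0.658 u -0.06654 Fu -9.59 Fv -1.03 Fz 11.30 Mz -0.035 t19.6
0.58 ang 0.578 u -0.06671 Fu -8.95 Fv -1.85 Fz 11.61 Mz 0.020 t19.9
0.50 ang 0.498 u -0.06677 Fu -9.21 Fv -0.29 Fz 10.17 Mz 0.068 t20.3
0.30 ang 0.298 u -0.06695 Fu -10.34 Fv -0.71 Fz 8.58 Mz 0.065 t20.7
0.10 ang 0.098 u -0.06713 Fu -11.14 Fv -1.55 Fz 7.05 Mz 0.092 t21.2
-0.03 ang -0.032 u -0.06705 Fu -11.70 Fv -0.73 Fz 5.36 Mz 0.239 t21.6
-0.10 ang -0.101 u -0.06694 Fu -11.77 Fv -0.14 Fz 5.05 Mz 0.527 t22.0
```

The moment climbs sharply past 0, so the screw is on its stop. I'll let go, lift straight up and check.

```bash
python3 - <<'E'
from sl import *
p=robot.get_state()["ee_pos"]
robot.gripper_to(.04); rep("open")
robot.move_linear(p+[0,0,.05],.08); robot.move_linear(p+[0,0,.22]-U*.03,.2); rep("up")
C=cam("wrist"); print(proj(C,[p[0],p[1],.15]))
x,y=proj(C,[p[0],p[1],.15]).astype(int); x0=min(max(x-80,0),480);y0=min(max(y-60,0),360)
save("wrist","w3",(x0,y0,x0+160,y0+120),4); print(x0,y0)
E
```

```text
open t22.7 p [0.5859 0.0164 0.144 ] Fu 0.81 Fv 1.06 Fz -0.02 Mz -0.054 op 0.0398 g 0.0
up t24.5 p [ 0.5893 -0.0157  0.3627] Fu -0.29 Fv -0.39 Fz -0.71 Mz -0.025 op 0.0398 g 0.0
[314.3445 244.2799]
234 184
```

View pics/w3.png

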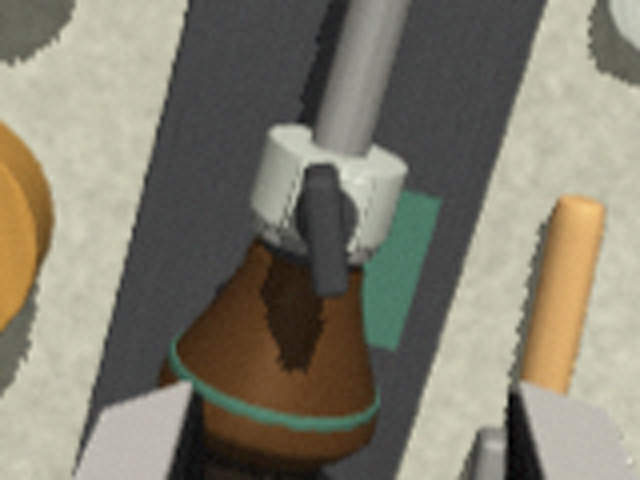

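The picture shows the collar seated on the casting's ring at about (320,235) in the crop. The wing runs from (322,170) to (332,290), the same angle as at the start, so the screw is tight, and the fingers are clear.

```bash
python3 -c "
from rig import robot
print(robot.sign_off())"
```

```text
the job is handed in; nothing more can be done
None
```

I handed the job in at about 25 s of the 56 s allowed: the collar is against the spring ring at an estimated 7 to 10 N, judged from the wrist force, with the thumb screw back on its stop and the gripper clear; the verdict wasn't shown.

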